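# Turn the shelf turntable until the lantern is at the front

## Task

It is getting dark: turn the white turntable on the wooden shelf by pushing the finger lobes of its rim until the orange lantern stands squarely at the front, nearest to the shelf's front edge (the long edge with the tilt-out bin under it, on the robot's side), and take your hand away. Push nothing but the turntable's rim: do not touch, lift or tip the lantern, cup or funnel riding on it, keep off its black mat, and leave the solar panel and the half-open bin as they are.

Things in the scene. Friction and masses are not known exactly. Their poses are not given: they have to be found in the camera images.
- foot: fixed round steel foot of the turntable, 170 mm across, under the platter; origin on the turning axis at the height of the shelf board's top face. Its -x axis points to the front: square to the shelf's front edge, towards the robot's side; z up. The wooden shelf it stands on is 860 mm long along this y axis, 330 mm deep along x and 115 mm high, fixed.
- hub (a point): centre of the turntable's white plastic platter, on the turning axis at the height of the mat's top face (32 mm above the board); the axes turn with the platter, z up. The platter is a disc of radius 126 mm with nine finger lobes round its edge; disc edge and lobes stand from 16 mm to 38 mm above the board, 6 mm higher than the mat
- lobe (a point): top centre of one of the nine equal finger lobes, the one on the hub's +x axis. Each lobe is an upright cylinder of radius 15 mm centred 134 mm from the turning axis, so that it reaches 149 mm; they follow every 40 degrees blend into the disc in a fillet about 15 mm wide, and leave bays about 62 mm wide between them. The axes turn with the platter
- mat: black rubber mat of radius 114 mm inside the platter's rim, on which the lantern, cup and funnel stand; origin on the turning axis 29 mm above the board, its top 3 mm higher; turns with the platter
- platter (a joint): angle of the turntable in rad, 0 at the start, growing counter-clockwise seen from above; it turns freely either way without end stops, with light bearing friction (about 0.4 N at the lobes), and stops within about a degree when it is no longer pushed
- lantern_mid (a point): orange camping lantern standing loose on the mat: 72 mm across, body 114 mm high with a wire bail up to 142 mm, clear globe; point on its upright axis 57 mm above its foot. It stands about 66 mm from the turning axis
- cup_mid (a point): white ceramic cup standing loose on the mat, 76 mm across, 85 mm high; point on its axis half-way up. About 66 mm from the turning axis
- funnel_mid (a point): green plastic funnel standing loose on the mat, mouth down, 86 mm across at the foot, 108 mm high; point on its axis half-way up. About 66 mm from the turning axis. Lantern, cup and funnel stand about 120 degrees apart round the axis, in any order, each near the direction of a lobe
- panel_mid (a point): blue solar panel in an aluminium frame, 210 by 160 mm, leaning on a stand, its face away from the robot, on the shelf board to the left (+y) of the turntable, about 110 mm high; point about its centre, 55 mm above the board. Loose; to be left alone
- bin_lip (a point): finger lip in the middle of the top edge of the blue tilt-out bin (272 mm wide, 85 mm high) hung under the shelf's front edge, tipped half open towards the robot, all of it below the board's top face; to be left alone

How it is judged:
At the end, for the whole second after the job is handed in: The turntable is at rest with the lantern at its front: its axis within 14 mm sideways of the line from the turning axis square to the shelf's front edge (about 12 degrees either way). Lantern, cup and funnel stand upright on the mat; the solar panel and the bin are within 12 mm of where they were (x of lantern_mid in the frame of foot below -0.045 m and y of lantern_mid in the frame of foot between -0.014 and 0.014 m and velocity of joint platter between -0.05 and 0.05 rad/s and angle between each of lantern_mid, cup_mid, funnel_mid's own z axis and vertical below 0.15 rad and horizontal distance between each of lantern_mid, cup_mid, funnel_mid and hub below 0.09 m and z of lantern_mid in the frame of hub between 0.049 and 0.065 m and z of cup_mid in the frame of hub between 0.0345 and 0.0505 m and z of funnel_mid in the frame of hub between 0.046 and 0.062 m and distance of each of panel_mid, bin_lip from where it was at the start of the episode below 0.012 m); the robot touches nothing.
It fails at once if the lantern, cup or funnel is touched by the robot (over 0.5 N) (contact force between any of the fingers, the arm and lantern above 0.5 N or contact force between any of the fingers, the arm and cup above 0.5 N or contact force between any of the fingers, the arm and funnel above 0.5 N).
It fails at once if the lantern, cup or funnel is lifted off the mat or tipped (z of lantern_mid in the frame of hub above 0.069 m or z of cup_mid in the frame of hub above 0.0545 m or z of funnel_mid in the frame of hub above 0.066 m or angle between any of lantern_mid, cup_mid, funnel_mid's own z axis and vertical above 0.25 rad).
It fails at once if the robot presses on the black mat (over 1 N) (contact force between any of the fingers, the arm and mat above 1 N).
It fails at once if the solar panel or the tilt-out bin is shifted by more than 12 mm (distance of any of panel_mid, bin_lip from where it was at the start of the episode above 0.012 m).
It also fails if it takes over 72 s, if anything falls off the work surface, if the arm or the gripper's body presses on something with over 40 N, if the wrist force passes 120 N, or if a joint passes its speed limit or range.

## Robot

A 6-joint arm with a two-finger parallel gripper is mounted at the origin on the work surface. World frame = base frame: x ahead of the robot, y to its left, z up, the work surface at z = 0. Lengths are in m, angles in rad, forces in N, time in s.
With the tool pointing down it reaches from about 0.35 to 0.85 m from the base axis. Payload 8.1 kg.
Tool frame: the origin (TCP) lies midway between the tips of the shut fingers; the grasp point (between the pads) lies 19 mm behind it; z points along the fingers, y is the line along which they close (so a half turn about z gives the same grasp; the last joint's range is limited). The gripper opens to 93 mm and grips with 3 to 60 N. Pads are 15 mm wide; open, the fingers measure 128 mm over their backs; the gripper's body (75 mm by 188 mm) begins 65 mm behind the grasp point.
Start: joints at [-0.085, 0.13, 1.488, -0, 1.523, -0.085], TCP at [0.6, 0, 0.219] pointing down, gripper open.
Joint ranges: [-2.96, 2.96], [-0.89, 2.26], [0.02, 2.5], [-1.34, 4.48], [0, 2.73], [-2.66, 2.66]. Speed limits (rad/s): [2.39, 2.39, 2.79, 3.14, 3.14, 3.14].

## Interface

Orientations are given as a rotation vector (axis times angle).
In Python, from plant import robot, cams gives the robot as it stands. The module is installed in compiled form; this text tells all that it offers.
- The arm moves only by the tool play_rows, never from a script. Its arguments are lists of equal length, an entry for each row: "slide": the shift along the tool's x, y, z scaled (see below), a list of three; "twist": the turn, a rotation vector about the tool's x, y, z scaled (see below), a list of three. A call has exactly 8 rows; each row shifts and turns the commanded pose from where the row before left it, along the tool's axes as they then stand; what a row does not reach is not made up. The controller multiplies each number of a shift by 25 cm and each number of a turn by 60 degrees. A row lasts 1/10 s, in which the tool goes at most 50 mm and 8.59 degrees, less where a joint would pass 70% of its speed; a pose out of reach is approached as far as the arm can. A call with a number of a shift or a turn outside -1 to 1 is refused whole. A call with a gripper value outside its range is refused whole. "fingers" is the closure, from -1 (fully open) to 1 (shut), set as the call begins (left out, the last holds). The fingers move at their own pace and stop on an object; "force" is the grip in N (left out, the last holds). Time passes only in rows, so rows that do not move let the fingers close, or fill a call up. It gives the time, the measured TCP pose, the force, the opening and the grip force at its end, in the units of the state.
- robot.read_state(): the state, without advancing time (a new reading comes with each control period).
- cams.read_camera(name): name is "scene" or "side" or "wrist"; returns (picture, depth): 400x640x3 uint8, red, green, blue; 400x640 float32, m along the optical axis (not along the pixel's ray), 0 where there is no reading.
- cams.get_calibration(name): a dict with "fx", "fy", "cx", "cy" (pixels), "world_from_camera" (4x4, takes a point from camera to world coordinates). Camera axes: x right, y down, z forward; pixel columns grow to the right and rows downward; lengths in m; the calibration is good to about 2 mm. A picture is of the moment at which its call begins: read the wrist's pose just before it. get_calibration takes no time and is no camera call; for the wrist camera it gives the pose at the moment of the call.
- robot.close_job(): hands the job in; it is judged then, once.
The state is a dict: "t": time; "q": joint angles; "dq": joint speeds; "joint_torque": joint torques, N m; "tool_pos": TCP position; "orientation": TCP orientation; "force": force on the tool from outside, world axes, zero at the start; "wrist_torque": the same for the moment, N m; "opening": finger opening in m; "gripper_force": force on a finger pad.
Only numpy, scipy, OpenCV 4.12 (cv2) and the standard library are available. Lean on these libraries where they do the work, as an engineer would, in place of code of your own. Each camera call takes 0.05 s, during which the arm holds its last target. There are 200 camera calls.

## Working session

There is one attempt and no reset: what is moved stays moved. The work goes in short steps, Python scripts to look and compute and a tool call to move; the robot and the scene stay as the last step left them, time stands still between calls to the robot, and variables do not carry over. Pictures are saved under pics/ and viewed, at most 10 in all, crops included, and the job is handed in when it is done.

Besides the shell and the picture viewer there is one more tool, called after ">>>" as name(argument=value, ...), one argument or row to a line, values as JSON. play_rows: Moves the arm, as the interface text tells. Shifts and turns lie within -1 to 1; 1 stands for 25 cm of shift or 60 degrees of turn. Its arguments: {"type":"object","properties":{"slide":{"type":"array"},"twist":{"type":"array"},"fingers":{"type":"number"},"force":{"type":"number"}},"required":["slide","twist"]}

```bash
mkdir -p pics; cat > h.py <<'E'
import numpy as np,cv2
from plant import robot,cams
def shot(n,f=None):
    c=cams.get_calibration(n); p,d=cams.read_camera(n)
    if f: cv2.imwrite('pics/'+f,p[:,:,::-1])
    v,u=np.mgrid[0:400,0:640]
    P=np.stack([(u-c['cx'])/c['fx']*d,(v-c['cy'])/c['fy']*d,d],-1)
    T=np.array(c['world_from_camera']); W=P@T[:3,:3].T+T[:3,3]
    W[d<=0]=np.nan
    return p,W,c
E
python3 - <<'E'
from h import *
s=robot.read_state();print(s['t'],s['tool_pos'],s['orientation'])
for n in ['scene','side']:
    p,W,c=shot(n,n+'0.png');T=c['world_from_camera'];print(n,T[:3,3],T[:3,2])
    h=cv2.cvtColor(p,cv2.COLOR_RGB2HSV)
    for k,lo,hi in [('orange',(5,150,80),(20,255,255)),('green',(40,80,40),(85,255,255)),('blue',(95,100,40),(125,255,255))]:
        m=cv2.inRange(h,lo,hi);nn,l,st,ce=cv2.connectedComponentsWithStats(m)
        for i in range(1,nn):
            if st[i,4]>150:
                w=W[l==i];print(k,st[i],np.nanmedian(w,0).round(3),np.nanmin(w,0).round(3),np.nanmax(w,0).round(3))
E
```

```text
0.0 [5.99427938e-01 9.01604383e-05 2.17590041e-01] [-2.22043051e+00 -2.22046386e+00  1.89070376e-03]
scene [ 1.17944693 -0.00551748  0.92502081] [-0.62719869  0.20059037 -0.75258575]
orange [ 350    0   34   56 1383] [-0.161  0.583  0.094] [-0.95   0.541 -0.324] [-0.131  0.862  0.161]
orange [ 543  134   93   83 4169] [ 0.293  1.331 -0.39 ] [ 0.085  1.202 -0.568] [ 0.418  1.517 -0.377]
orange [ 269  165   38   57 1174] [0.557 0.122 0.235] [ 0.262  0.087 -0.001] [0.576 0.187 0.265]
orange [ 103  279   70   58 1367] [ 0.662 -0.229  0.116] [ 0.579 -0.269  0.11 ] [ 0.694 -0.145  0.12 ]
green [  410     0   230   146 16657] [-0.297  1.274 -0.153] [-0.999  0.972 -0.74 ] [0.376 2.055 0.254]
blue [466 143  29  36 572] [0.589 0.54  0.189] [0.554 0.5   0.171] [0.609 0.563 0.216]
blue [462 146  16  16 188] [0.565 0.518 0.205] [0.553 0.502 0.195] [0.58  0.533 0.216]
blue [433 149  31  54 848] [0.581 0.454 0.192] [0.548 0.432 0.149] [0.635 0.502 0.218]
blue [418 155  17  17 199] [0.56  0.418 0.206] [0.548 0.403 0.196] [0.575 0.434 0.216]
blue [406 158  14  17 162] [0.559 0.387 0.206] [0.546 0.375
[... 647 characters left out ...]
192  29  19 356] [0.652 0.527 0.14 ] [0.638 0.498 0.128] [0.665 0.558 0.152]
blue [445 202  17  17 198] [0.648 0.447 0.14 ] [0.635 0.43  0.13 ] [0.661 0.464 0.151]
blue [431 205  16  17 198] [0.646 0.414 0.141] [0.634 0.398 0.131] [0.659 0.429 0.152]
blue [418 209  15  16 166] [0.644 0.383 0.14 ] [0.631 0.37  0.13 ] [0.658 0.396 0.15 ]
side [0.16290638 0.6667783  0.76420086] [ 0.46337137 -0.57744864 -0.67219048]
orange [ 323  154   34   55 1064] [0.526 0.141 0.217] [ 0.501 -0.02   0.144] [0.602 0.161 0.261]
green [ 361  144   38   51 1005] [0.489 0.033 0.174] [ 0.453 -0.17   0.114] [0.586 0.061 0.255]
blue [ 245  282  117  110 1751] [0.405 0.396 0.077] [0.375 0.233 0.008] [0.456 0.515 0.096]
```

View pics/scene0.png

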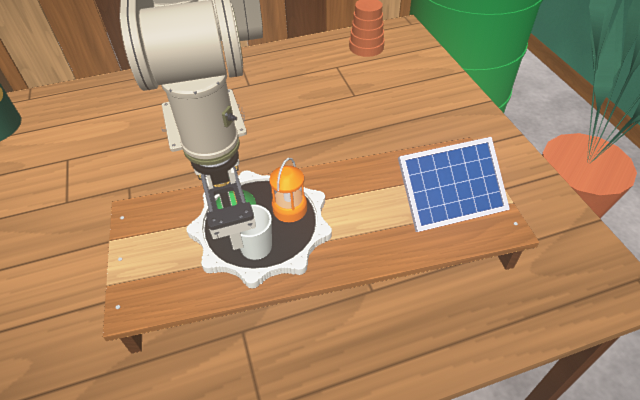

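View pics/side0.png

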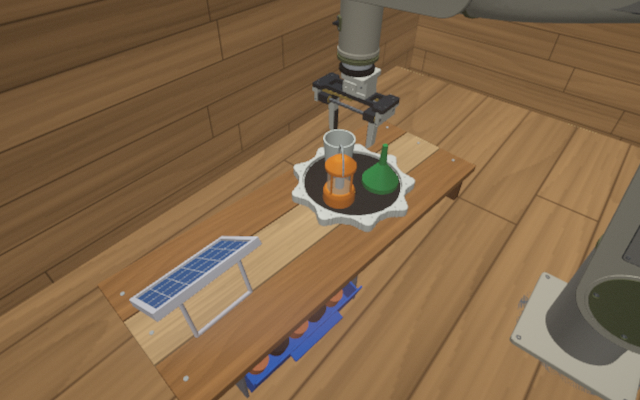

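The scene shot shows the turntable around pixel (260,230), with the lantern at (288,195), the cup at (256,230) and the panel at (455,185). In the side shot the table is at (353,185), lantern at (340,185), funnel at (380,175), and the bin is under the front edge at (310,335). Next I'll fit the geometry.

```bash
cat > m.py <<'E'
from h import *
from scipy.optimize import least_squares
def measure(v=True):
    ring=[];board=[];lan=[];fun=[]
    for n in ['scene','side']:
        p,W,c=shot(n);h=cv2.cvtColor(p,cv2.COLOR_RGB2HSV)
        z=W[...,2];r=np.hypot(W[...,0]-.54,W[...,1]-.08)
        white=(h[...,1]<45)&(h[...,2]>150)
        ring.append(W[white&(abs(z-.153)<.004)&(r<.25)])
        board.append(W[(h[...,1]>60)&(abs(z-.115)<.004)&(abs(W[...,0]-.55)<.5)])
        o=cv2.inRange(h,(5,150,80),(20,255,255))>0
        lan.append(W[o&(z>.15)&(z<.27)&(r<.2)])
        g=cv2.inRange(h,(40,80,30),(85,255,255))>0
        fun.append(W[g&(z>.15)&(z<.27)&(r<.2)])
    return [np.vstack(a) for a in (ring,board,lan,fun)]+[lan,fun,ring]
E
python3 - <<'E'
from m import *
R,B,L,F,ls,fs,rs=measure()
print(robot.read_state()['t'],[len(a) for a in (R,B,L,F)])
rect=cv2.minAreaRect(B[:,:2].astype(np.float32));print('rect',rect,cv2.boxPoints(rect).round(3).tolist(),np.median(B[:,2]))
x=R[:,:2]
# centre by fit: r = r0 + a*cos(9(phi-ph)), robust
def f(p):
    d=x-p[:2];return np.hypot(*d.T)-p[2]
s=least_squares(f,[.54,.06,.13],loss='soft_l1',f_scale=.005);print('ring',s.x)
c=s.x[:2];rr=np.hypot(*(x-c).T);ph=np.degrees(np.arctan2(*(x-c).T[::-1]))
t=rr>.138;a=ph[t];m=np.angle(np.exp(1j*np.radians(a*9)).sum())/9;print('lobe phase mod40',np.degrees(m)%40,t.sum(),np.percentile(rr,[1,50,99]))
for nm,q in (('lan',ls),('fun',fs)):
    for w in q:
        if len(w): print(nm,len(w),np.median(w,0).round(3),w.min(0).round(3),w.max(0).round(3), cv2.minEnclosingCircle(w[:,:2].astype(np.float32)))
E
```

```text
0.2 [4007, 63215, 2181, 1167]
rect ((0.4069743752479553, -0.17662560939788818), (3.137176275253296, 0.6833864450454712), 88.7513198852539) [[0.03099999949336052, -1.7369999885559082], [0.7139999866485596, -1.7519999742507935], [0.7829999923706055, 1.3839999437332153], [0.10000000149011612, 1.3990000486373901]] 0.11451115180341742
ring [0.5487792  0.05698639 0.12695338]
lobe phase mod40 19.626144589608867 637 [0.0943304  0.12641414 0.14715396]
lan 1153 [0.557 0.122 0.237] [0.512 0.087 0.15 ] [0.576 0.157 0.264] ((0.5391914248466492, 0.11998356878757477), 0.038036540150642395)
lan 1028 [0.525 0.142 0.225] [0.501 0.02  0.15 ] [0.589 0.161 0.261] ((0.5507878065109253, 0.08947621285915375), 0.07518274337053299)
fun 214 [0.505 0.018 0.178] [ 0.472 -0.02   0.16 ] [0.522 0.058 0.212] ((0.4948848783969879, 0.019153647124767303), 0.040803100913763046)
fun 953 [0.489 0.034 0.174] [ 0.454 -0.017  0.15 ] [0.538 0.061 0.256] ((0.49557429552078247, 0.02042856626212597), 0.04339981824159622)
```

```bash
python3 - <<'E'
from m import *
for n in ['scene','side']:
    p,W,c=shot(n)
    m=((abs(W[...,2]-.1147)<.006)&(abs(W[...,1])<.8)&(W[...,0]>.2)&(W[...,0]<.9)).astype(np.uint8)
    m=cv2.morphologyEx(m,cv2.MORPH_OPEN,np.ones((5,5)))
    k,l,st,_=cv2.connectedComponentsWithStats(m); i=1+st[1:,4].argmax()
    B=W[l==i][:,:2]
    r=cv2.minAreaRect(B.astype(np.float32));print(n,r,cv2.boxPoints(r).round(3).tolist())
    # front and rear edges: extremes of x in y-bins, line fit
    for lab,fn in(('front',lambda a:np.percentile(a,.5)),('rear',lambda a:np.percentile(a,99.5))):
        ys=np.arange(-.3,.5,.02);X=[(y,fn(B[abs(B[:,1]-y)<.01,0])) for y in ys if (abs(B[:,1]-y)<.01).sum()>30]
        X=np.array(X,np.float32);v=cv2.fitLine(X,cv2.DIST_HUBER,0,.01,.01).ravel();print(lab,len(X),'dx/dy deg',np.degrees(np.arctan(v[1]/v[0])),'x at y=.057',v[3]+(0.057-v[2])*v[1]/v[0])
E
```

```text
scene ((0.5599287748336792, 0.17305457592010498), (0.8614974021911621, 0.33591046929359436), 84.67121887207031) [[0.3529999852180481, -0.23999999463558197], [0.6869999766349792, -0.2709999978542328], [0.7670000195503235, 0.5860000252723694], [0.43299999833106995, 0.6179999709129333]]
front 38 dx/dy deg 8.187472 x at y=.057 0.42000586
rear 38 dx/dy deg 5.272894 x at y=.057 0.7162719
side ((0.5605173110961914, 0.17185088992118835), (0.8615029454231262, 0.33237355947494507), 84.63809204101562) [[0.35499998927116394, -0.2409999966621399], [0.6859999895095825, -0.27300000190734863], [0.765999972820282, 0.5849999785423279], [0.4350000023841858, 0.6159999966621399]]
front 38 dx/dy deg 5.3025393 x at y=.057 0.38429326
rear 38 dx/dy deg 12.674453 x at y=.057 0.6695319
```

>>> play_rows(
  slide=[
    [0, 0, -0.1],
    [0, 0, -0.1],
    [0, 0, -0.1],
    [0, 0, -0.1],
    [0, 0, -0.1],
    [0, 0, -0.1],
    [0, 0, -0.1],
    [0, 0, 0],
  ],
  twist=[
    [0, 0, 0],
    [0, 0, 0],
    [0, 0, 0],
    [0, 0, 0],
    [0, 0, 0],
    [0, 0, 0],
    [0, 0, 0],
    [0, 0, 0],
  ],
)

```text
t: 1.1
tool_pos: [0.6011, -0.0001, 0.3982]
orientation: [2.218, 2.218, 0.007]
force: [0.1, 0.3, 0.3]
opening: 0.093
gripper_force: 0.0
```

>>> play_rows(
  slide=[
    [0.054, -0.094, 0],
    [0.054, -0.094, 0],
    [0.054, -0.094, 0],
    [0.054, -0.094, 0],
    [0.054, -0.094, 0],
    [0.054, -0.094, 0],
    [0.054, -0.094, 0],
    [0.054, -0.094, 0],
  ],
  twist=[
    [0, 0, 0],
    [0, 0, 0],
    [0, 0, 0],
    [0, 0, 0],
    [0, 0, 0],
    [0, 0, 0],
    [0, 0, 0],
    [0, 0, 0],
  ],
  fingers=1,
  force=10,
)

```text
t: 1.9
tool_pos: [0.4108, 0.1084, 0.3923]
orientation: [-2.221, -2.221, 0.002]
force: [0.7, 1.7, 0.6]
opening: 0.0335
gripper_force: 0.0
```

>>> play_rows(
  slide=[
    [0, 0, 0],
    [0, 0, 0],
    [0, 0, 0],
    [0, 0, 0],
    [0, 0, 0],
    [0, 0, 0],
    [0, 0, 0],
    [0, 0, 0],
  ],
  twist=[
    [0, 0, 0.13],
    [0, 0, 0.13],
    [0, 0, 0.13],
    [0, 0, 0.13],
    [0, 0, 0.13],
    [0, 0, 0.13],
    [0, 0, 0.13],
    [0, 0, 0.13],
  ],
)

```text
t: 2.7
tool_pos: [0.4118, 0.108, 0.3923]
orientation: [-3.053, -0.741, 0.002]
force: [0.9, 0.4, 0.2]
opening: 0.0005
gripper_force: 0.0
```

>>> play_rows(
  slide=[
    [0, 0, 0],
    [0, 0, 0],
    [0, 0, 0],
    [0, 0, 0],
    [0, 0, 0],
    [0, 0, 0],
    [0, 0, 0],
    [0, 0, 0],
  ],
  twist=[
    [0, 0, 0.13],
    [0, 0, 0.13],
    [0, 0, 0.13],
    [0, 0, 0.13],
    [0, 0, 0.13],
    [0, 0, 0.13],
    [0, 0, 0.02],
    [0, 0, 0],
  ],
)

```text
t: 3.5
tool_pos: [0.4118, 0.108, 0.3929]
orientation: [3.092, -0.552, -0.001]
force: [-0.2, 0.3, -0.1]
opening: 0.001
gripper_force: 0.0
```

```bash
python3 - <<'E'
from h import *
from scipy.spatial.transform import Rotation as Ro
s=robot.read_state();R=Ro.from_rotvec(s['orientation']).as_matrix();print(s['t'],s['tool_pos'],R.round(3),s['q'],s['opening'])
d=np.array(s['tool_pos'][:2])-[.5488,.057];print(np.hypot(*d),np.degrees(np.arctan2(d[1],d[0])),np.degrees(np.arctan2(R[1,1],R[0,1])))
shot('side','side1.png')
shot('wrist','wrist1.png')
E
```

```text
3.5 [0.4118422  0.10801022 0.39287007] [[ 0.938 -0.346 -0.001]
 [-0.346 -0.938 -0.   ]
 [-0.001  0.    -1.   ]] [ 1.35920296e-01 -3.42311682e-01  1.61338323e+00  2.36780424e-05
  1.87142844e+00  2.05996383e+00] 0.0009804751083532762
0.14614883497226602 159.57204642841805 -110.23916365211377
```

View pics/wrist1.png

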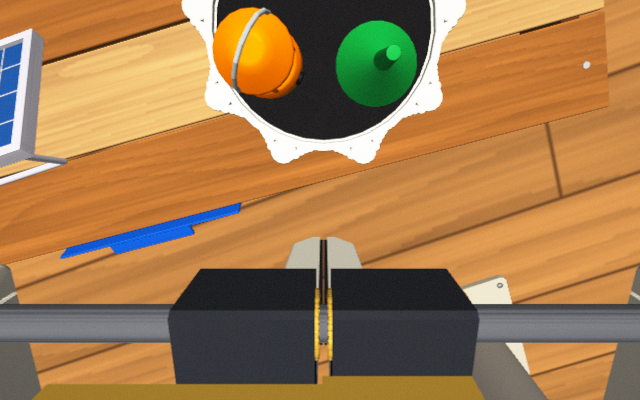

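The wrist shot shows the bay centred at column 323 between lobes (285,155) and (367,155), in line with the fingers (column 323). Now I descend.

>>> play_rows(
  slide=[
    [0, 0, 0.15],
    [0, 0, 0.15],
    [0, 0, 0.15],
    [0, 0, 0.15],
    [0, 0, 0.15],
    [0, 0, 0.15],
    [0, 0, 0.08],
    [0, 0, 0],
  ],
  twist=[
    [0, 0, 0],
    [0, 0, 0],
    [0, 0, 0],
    [0, 0, 0],
    [0, 0, 0],
    [0, 0, 0],
    [0, 0, 0],
    [0, 0, 0],
  ],
)

```text
t: 4.4
tool_pos: [0.4094, 0.1077, 0.145]
orientation: [3.091, -0.553, -0.01]
force: [1.1, 0.3, 0.2]
opening: 0.0007
gripper_force: 0.0
```

>>> play_rows(
  slide=[
    [0, 0, 0.02],
    [0, 0, 0.02],
    [0, 0, 0.01],
    [0, 0, 0],
    [0, 0, 0],
    [0, 0, 0],
    [0, 0, 0],
    [0, 0, 0],
  ],
  twist=[
    [0, 0, 0],
    [0, 0, 0],
    [0, 0, 0],
    [0, 0, 0],
    [0, 0, 0],
    [0, 0, 0],
    [0, 0, 0],
    [0, 0, 0],
  ],
)

```text
t: 5.2
tool_pos: [0.4121, 0.108, 0.1363]
orientation: [-3.092, 0.556, -0.0]
force: [-0.5, -0.2, 0.1]
opening: 0.0004
gripper_force: 0.0
```

>>> play_rows(
  slide=[
    [0.0002, 0.0128, 0],
    [0.0002, 0.0128, 0],
    [0.0002, 0.0128, 0],
    [0.0002, 0.0128, 0],
    [0.0002, 0.0128, 0],
    [0.0002, 0.0128, 0],
    [0.0002, 0.0128, 0],
    [0.0002, 0.0128, 0],
  ],
  twist=[
    [0, 0, -0.0208],
    [0, 0, -0.0208],
    [0, 0, -0.0208],
    [0, 0, -0.0208],
    [0, 0, -0.0208],
    [0, 0, -0.0208],
    [0, 0, -0.0208],
    [0, 0, -0.0208],
  ],
)

```text
t: 6.0
tool_pos: [0.4052, 0.0831, 0.1361]
orientation: [-3.129, 0.282, 0.0]
force: [-0.6, -0.0, 0.5]
opening: 0.0005
gripper_force: 0.3
```

>>> play_rows(
  slide=[
    [0.0006, 0.0255, 0],
    [0.0006, 0.0255, 0],
    [0.0006, 0.0255, 0],
    [0.0006, 0.0255, 0],
    [0.0006, 0.0255, 0],
    [0.0006, 0.0255, 0],
    [0.0006, 0.0255, 0],
    [0.0006, 0.0255, 0],
  ],
  twist=[
    [0, 0, -0.0417],
    [0, 0, -0.0417],
    [0, 0, -0.0417],
    [0, 0, -0.0417],
    [0, 0, -0.0417],
    [0, 0, -0.0417],
    [0, 0, -0.0417],
    [0, 0, -0.0417],
  ],
)

```text
t: 6.8
tool_pos: [0.405, 0.0322, 0.1361]
orientation: [3.13, 0.267, -0.0]
force: [0.4, -0.1, -0.4]
opening: 0.0005
gripper_force: 0.2
```

```bash
cat > st.py <<'E'
from m import *
s=robot.read_state();d=np.array(s['tool_pos'][:2])-[.5488,.057]
print(s['t'],s['tool_pos'],'r',np.hypot(*d),'ang',np.degrees(np.arctan2(d[1],d[0]))%360,s['q'][5])
c0=np.array([.5488,.057]);R,B,L,F,ls,fs,rs=measure()
# lantern: points of the base/cap within one view -> enclosing circle
for w in ls:
    if len(w)<200: continue
    w=w[np.hypot(*(w[:,:2]-np.median(w[:,:2],0)).T)<.06]
    c,r=cv2.minEnclosingCircle(w[:,:2].astype(np.float32));e=np.array(c)-c0
    print('lan',np.round(c,3),round(r,3),'dist',np.hypot(*e),'ang',np.degrees(np.arctan2(e[1],e[0]))%360,'target 174.7')
x=R[:,:2]-c0;rr=np.hypot(*x.T);t=(rr>.138)&(rr<.152);a=np.arctan2(x[t,1],x[t,0])
print('lobe mod40',np.degrees(np.angle(np.exp(9j*a).sum())/9)%40)
E
python3 st.py; python3 -c "
from h import *
shot('side','side2.png')"
```

```text
6.8 [0.40499148 0.03218867 0.13612797] r 0.14593317376987114 ang 189.78889165388722 1.3534663190755971
lan [0.515 0.112] 0.036 dist 0.06484248430406704 ang 121.14508033848087 target 174.7
lan [0.51  0.115] 0.036 dist 0.07005319846874236 ang 123.78294271947257 target 174.7
lobe mod40 4.0920692117193065
```

View pics/side2.png

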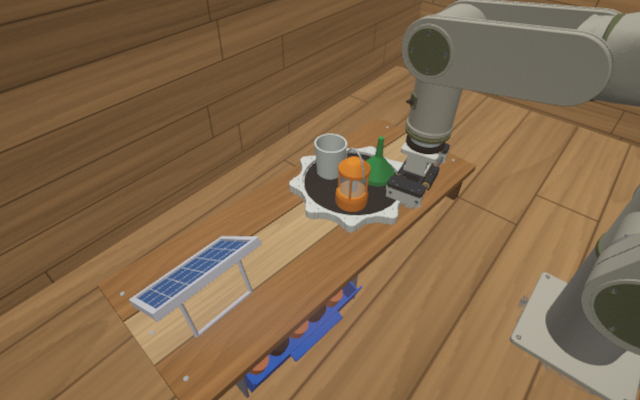

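The side shot shows all three items upright and the lantern at (352,185), turned about 24° with the fingers in the bay. Roughly 52° remain.

>>> play_rows(
  slide=[
    [0.0006, 0.0255, 0],
    [0.0006, 0.0255, 0],
    [0.0006, 0.0255, 0],
    [0.0006, 0.0255, 0],
    [0.0006, 0.0255, 0],
    [0.0006, 0.0255, 0],
    [0.0006, 0.0255, 0],
    [0.0006, 0.0255, 0],
  ],
  twist=[
    [0, 0, -0.0417],
    [0, 0, -0.0417],
    [0, 0, -0.0417],
    [0, 0, -0.0417],
    [0, 0, -0.0417],
    [0, 0, -0.0417],
    [0, 0, -0.0417],
    [0, 0, -0.0417],
  ],
)

```text
t: 7.75
tool_pos: [0.4221, -0.0152, 0.1361]
orientation: [-3.037, -0.804, 0.0]
force: [-0.9, 0.9, 0.5]
opening: 0.0002
gripper_force: 0.3
```

>>> play_rows(
  slide=[
    [0.0006, 0.0255, 0],
    [0.0006, 0.0255, 0],
    [0.0006, 0.0255, 0],
    [0.0006, 0.0255, 0],
    [0.0006, 0.0255, 0],
    [0.0006, 0.0255, 0],
    [0.0006, 0.0255, 0],
    [0.0006, 0.0255, 0],
  ],
  twist=[
    [0, 0, -0.0417],
    [0, 0, -0.0417],
    [0, 0, -0.0417],
    [0, 0, -0.0417],
    [0, 0, -0.0417],
    [0, 0, -0.0417],
    [0, 0, -0.0417],
    [0, 0, -0.0417],
  ],
)

```text
t: 8.55
tool_pos: [0.4546, -0.0542, 0.136]
orientation: [-2.851, -1.32, 0.001]
force: [-0.7, -0.1, 0.6]
opening: 0.0002
gripper_force: 0.3
```

```bash
python3 st.py
```

```text
8.55 [ 0.45461652 -0.05419193  0.13604455] r 0.14571949969955833 ang 229.7342244753407 0.47304449081563094
lan [0.487 0.076] 0.035 dist 0.06417011867561036 ang 163.07987723669217 target 174.7
lan [0.482 0.079] 0.035 dist 0.07010082605199962 ang 161.8924315857697 target 174.7
lobe mod40 3.8357821967143297
```

>>> play_rows(
  slide=[
    [0.0002, 0.0153, 0],
    [0.0002, 0.0153, 0],
    [0.0002, 0.0153, 0],
    [0.0002, 0.0153, 0],
    [0.0002, 0.0153, 0],
    [0.0002, 0.0153, 0],
    [0.0002, 0.0153, 0],
    [0.0002, 0.0153, 0],
  ],
  twist=[
    [0, 0, -0.025],
    [0, 0, -0.025],
    [0, 0, -0.025],
    [0, 0, -0.025],
    [0, 0, -0.025],
    [0, 0, -0.025],
    [0, 0, -0.025],
    [0, 0, -0.025],
  ],
)

```text
t: 9.45
tool_pos: [0.4801, -0.0717, 0.1361]
orientation: [-2.696, -1.612, 0.0]
force: [0.6, -0.1, -0.2]
opening: 0.0005
gripper_force: 0.2
```

```bash
python3 st.py; python3 -c "
from h import *
shot('side','side3.png')"
```

```text
9.45 [ 0.48010544 -0.07168047  0.13613156] r 0.14586844994687215 ang 241.90499316046487 0.2391378298114782
lan [0.485 0.062] 0.036 dist 0.06414637358323742 ang 175.8187446985353 target 174.7
lan [0.479 0.066] 0.035 dist 0.07014448040633806 ang 172.22164477162173 target 174.7
lobe mod40 15.682303012292744
```

View pics/side3.png

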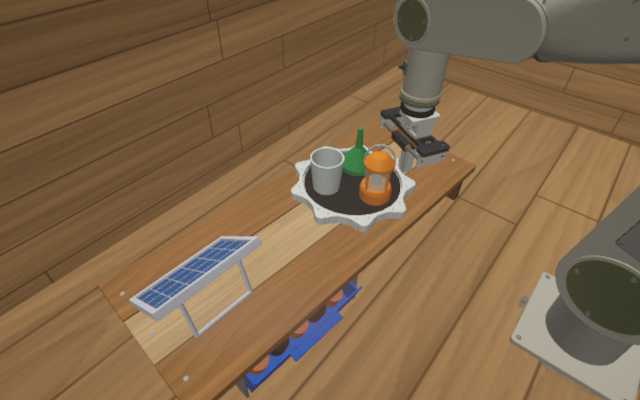

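The lantern at (377,180) is at the front, about 174° against a target of 174.7°, and everything stands upright. Now I back off, move outward and raise the hand.

>>> play_rows(
  slide=[
    [0, -0.016, 0],
    [0, -0.016, 0],
    [-0.06, 0, 0],
    [-0.06, 0, 0],
    [-0.06, 0, 0],
    [-0.06, 0, 0],
    [0, 0, -0.08],
    [0, 0, -0.1],
  ],
  twist=[
    [0, 0, 0],
    [0, 0, 0],
    [0, 0, 0],
    [0, 0, 0],
    [0, 0, 0],
    [0, 0, 0],
    [0, 0, 0],
    [0, 0, 0],
  ],
)

```text
t: 10.4
tool_pos: [0.4427, -0.1202, 0.1803]
orientation: [-2.697, -1.607, 0.003]
force: [0.3, -0.4, -1.2]
opening: 0.0004
gripper_force: 0.0
```

>>> play_rows(
  slide=[
    [0, 0, -0.1],
    [0, 0, -0.1],
    [0, 0, -0.1],
    [0, 0, -0.1],
    [0, 0, -0.1],
    [0, 0, 0],
    [0, 0, 0],
    [0, 0, 0],
  ],
  twist=[
    [0, 0, 0],
    [0, 0, 0],
    [0, 0, 0],
    [0, 0, 0],
    [0, 0, 0],
    [0, 0, 0],
    [0, 0, 0],
    [0, 0, 0],
  ],
)

```text
t: 11.2
tool_pos: [0.4437, -0.1202, 0.3048]
orientation: [-2.697, -1.609, 0.002]
force: [0.5, 0.3, 0.1]
opening: 0.0007
gripper_force: 0.0
```

```bash
python3 st.py && python3 -c "
from plant import robot
print(robot.close_job())"
```

```text
11.2 [ 0.44366822 -0.12016713  0.30477982] r 0.2060118488322236 ang 239.31491354251997 0.1189302742793259
lan [0.485 0.062] 0.035 dist 0.06437070978813408 ang 175.7964514318462 target 174.7
lan [0.48  0.066] 0.035 dist 0.06950892692757776 ang 172.91735027164614 target 174.7
lobe mod40 16.076313195625364
the job is handed in; nothing more can be done
None
```

The lantern now stands at the front, about 174° measured against a target of 174.7° (tolerance about 12°). The hand is clear of the turntable, and the job was handed in at about 11 s; no verdict came back.

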